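Make up the sauce kit and the coffee kit

TASK

Make up the two cookery-class kits from the stock standing behind them. Sauce kit, in the light wooden crate: the tomato tin goes in the square end bay, and the red-capped jar joins the salt shaker and the green-capped jar in the row, where you have to slide those along to make room. Coffee kit, in the dark wooden tray: the cup goes in the long bay with its handle pointing along the tray, and the brown-capped jar in the short bay. Set each thing down upright on the floor of its place rather than dropping it, knock nothing over, and leave the small glass where it stands.

Things in the scene. Friction and masses are not known exactly. Their poses are not given: they have to be found in the camera images.
- sauce_crate: light wooden crate, 0.8 kg, 94 (x) by 290 mm (y). Origin: centre of underside. Floor 8 mm thick; tops above origin: side walls 30 (8 thick), rails 26, partition 30, ends 54 mm. Row for 3 jars, along y between darker rails: inside x -30 to 30, y -137 to 53 mm. Square end bay for the tin, past the partition (y 53 to 59): inside x -39 to 39, y 59 to 137 mm. Its y runs roughly to the robot's left.
- coffee_tray: dark wooden tray, 0.8 kg, 100 (x) by 213 mm (y), steel handles stick out 23 mm past both ends. Origin: centre of underside. Floor 6 mm thick, walls (8 mm thick) and partition 22 mm high above origin. Long bay for the cup: inside x -42 to 42, y -98.5 to 26.5 mm. Short bay for the jar: inside x -42 to 42, y 32.5 to 98.5 mm. Its y runs roughly to the robot's left.
- red_jar: glass spice jar with a red cap, about 44 mm across, 105 mm high (cap: top 20 mm); in the stock at the start. Origin at the centre of its underside, z up.
- brown_jar: glass spice jar with a dark brown cap, about 44 mm across, 105 mm high (cap: top 20 mm); in the stock at the start. Origin at the centre of its underside, z up.
- green_jar: glass spice jar with a green cap, 45 mm across, 106 mm high; it stands in the row of the light crate and must stay in that row (it may be slid along). Every gap in the row is under 44 mm at the start, so that no jar goes in. Origin at the centre of its underside, z up.
- salt: glass salt shaker with a rounded grey-white top, 44 mm across up to 66 mm high, then 34 mm across, 90 mm high in all; its base is a little uneven, so it leans by about 0.04 rad; it stands in the row of the light crate and must stay in that row (it may be slid along). Origin at the centre of its underside, z up.
- tin: tomato tin, printed red and cream with a gold rim and lid, 57 mm across, 72 mm high, 0.18 kg; in the stock at the start. Origin at the centre of its underside, z up.
- cup: green espresso cup, 52 mm high, standing upright in the stock. Origin at the centre of the whole cup's outline, handle included, on the underside (65 mm in x, 94 mm in y); the handle points to its -y; the axis of the round bowl is at x 0, y +14.5 mm. The bowl is 65 mm across at the rim and narrows below.
- glass: small clear drinking glass, 48 mm across, 58 mm high, standing in the stock; not wanted in either kit, leave it where it is. Origin at the centre of its underside, z up.
There are look-alikes about, which are no part of the job. What is shaped like the brown_jar but blue or turquoise is not meant.

How it is judged:
By the outcome, as a careful person would: the job done as asked, in the order asked, and still so for the second after the job is handed in, with the robot touching nothing.
It also fails if it takes over 99 s, if anything falls off the work surface, if the arm or the gripper's body presses on something with over 40 N, if the wrist force passes 120 N, or if a joint passes its speed limit or range.

ROBOT

A 7-joint arm with a two-finger parallel gripper is mounted at the origin on a cart in front of the work surface, level with it; the furniture and walls round the work are solid. World frame = base frame: x ahead of the robot, y to its left, z up, the work surface at z = 0. Lengths are in m, angles in rad, forces in N, time in s.
With the tool pointing down it reaches from about 0.425 to 0.925 m from the base axis. Payload 6.8 kg.
Tool frame: the origin (TCP) lies on the centre line of the jaws, within the pads' length; the fingertips stand 17 mm ahead of it and the grasp point (between the pads) lies 2 mm behind it; z points along the fingers, y is the line along which they close (so a half turn about z gives the same grasp; the last joint's range is limited). The gripper opens to 85 mm and grips with 20 to 120 N. Pads are 22 mm wide; open, the fingers measure 114 mm over their backs; the gripper's body (76 mm by 85 mm) begins 54 mm behind the grasp point. The pads swing forward as they close: fully open they stand 13 mm farther back than shut.
Start: joints at [-1.312, 0.477, 0.022, 1.555, -0.011, 1.109, -0.083], TCP at [0.242, 0.63, 0.248] pointing down, gripper open.
Joint ranges: [-2.96, 2.96], [-0.34, 2.1], [-1.41, 1.46], [0.24, 2.44], [-1.37, 4.51], [0.17, 1.92], [-2.96, 2.96]. Speed limits (rad/s): [2.39, 2.39, 3.14, 3.14, 3.14, 3.14, 3.14].

INTERFACE

Orientations are given as a unit quaternion [x, y, z, w].
In Python, from cell import r gives the robot as it stands.
- The arm moves only by the shell command python3 -m jog 'ROWS' [OPENING] [FORCE]. ROWS is JSON, a list of rows, each a list of 4 numbers: the shift along the tool's x, y, z in cm, then the turn about the tool's z in degrees. A call has exactly 10 rows; each row is the pose to reach, as a shift and turn from the pose commanded when the call began, along the tool's axes at that moment; what a row does not reach only later rows make up. A row lasts 1/8 s, in which the tool goes at most 62.5 mm and 10.7 degrees, less where a joint would pass 70% of its speed; a pose out of reach is approached as far as the arm can. A call with a gripper value outside its range is refused whole. OPENING is the closure, from -1 (fully open) to 1 (shut), set as the call begins (- or left out, the last holds). The fingers move at their own pace and stop on an object; FORCE is the grip in N (left out, the last holds). Time passes only in rows, so rows that repeat a pose let the fingers close, or fill a call up. It gives the time, the measured TCP pose, the force, the opening and the grip force at its end, in the units of the state.
- r.get_obs(): the state, without advancing time (a new reading comes with each control period).
- r.snapshot(name): name is "scene" or "top" or "wrist"; returns the picture (480x640x3 uint8, red, green, blue); there is no depth.
- r.camera_info(name): a dict with "fx", "fy", "cx", "cy" (pixels), "R" (3x3) and "t" (3): a world point X has camera coordinates R X + t. Camera axes: x right, y down, z forward; pixel columns grow to the right and rows downward; lengths in m; the calibration is good to about 2 mm. A picture is of the moment at which its call begins: read the wrist's pose just before it. camera_info takes no time and is no camera call; for the wrist camera it gives the pose at the moment of the call.
- r.job_done(): hands the job in; it is judged then, once.
The state is a dict: "time": time; "q": joint angles; "joint_velocities": joint speeds; "tau": joint torques, N m; "eef_pos": TCP position; "tool_rot": TCP orientation; "force": force on the tool from outside, world axes, zero at the start; "torque": the same for the moment, N m; "grip_width": opening from 0.0 (shut) to 1.0 (fully open); "gripper_force": force on a finger pad.
Only numpy, scipy, OpenCV 4.12 (cv2) and the standard library are available. Lean on these libraries where they do the work, as an engineer would, in place of code of your own. Each camera call takes 0.05 s, during which the arm holds its last target. There are 200 camera calls.

## Working session

There is one attempt and no reset: what is moved stays moved. The work goes in short steps, Python scripts to look and compute and a shell command to move; the robot and the scene stay as the last step left them, time stands still between calls to the robot, and variables do not carry over. Pictures are saved under pics/ and viewed, at most 14 in all, crops included, and the job is handed in when it is done.

```bash
ls; mkdir -p pics
cat > h.py <<'E'
import numpy as np,cv2,json
from cell import r
def snap(n,name):
    ci=r.camera_info(n); im=r.snapshot(n); cv2.imwrite(f'pics/{name}.png',cv2.cvtColor(im,cv2.COLOR_RGB2BGR)); json.dump({k:np.array(v).tolist() for k,v in ci.items()},open(f'pics/{name}.json','w')); return im,ci
def load(name): return cv2.imread(f'pics/{name}.png'),{k:np.array(v) for k,v in json.load(open(f'pics/{name}.json')).items()}
def ray(ci,u,v,z):
    R=np.array(ci['R']);t=np.array(ci['t']);c=-R.T@t
    d=R.T@np.array([(u-ci['cx'])/ci['fx'],(v-ci['cy'])/ci['fy'],1]); return c+d*(z-c[2])/d[2]
def proj(ci,X):
    p=np.array(ci['R'])@np.array(X)+np.array(ci['t']); return np.array([ci['fx']*p[0]/p[2]+ci['cx'],ci['fy']*p[1]/p[2]+ci['cy']])
E
python3 - <<'E'
from h import *
for n in('scene','top'):
    im,ci=snap(n,n+'0'); R=np.array(ci['R']); print(n,ci['fx'],-R.T@np.array(ci['t']),R.round(2).tolist())
print(r.get_obs())
E
```

```text
pics
scene 578.8818673750703 [-0.41660346  0.87576662  0.63841153] [[-0.64, -0.77, 0.01], [-0.34, 0.27, -0.9], [0.69, -0.58, -0.43]]
top 506.52615221109755 [0.3970493  0.05936584 1.03575482] [[-0.01, -1.0, 0.01], [-0.99, 0.01, -0.14], [0.14, -0.01, -0.99]]
{'time': 0.1, 'q': array([-1.31211574,  0.47768988,  0.02235081,  1.55632399, -0.01153636,
        1.10928264, -0.08313338]), 'joint_velocities': array([-0.0003836 , -0.00151227,  0.00123157, -0.00241922, -0.00187397,
       -0.00195724,  0.00119298]), 'tau': array([ 4.59575778e-03, -5.97761858e+01,  1.61347546e+00, -2.81953669e+01,
        1.27948704e-02,  5.02988623e-03,  4.13828673e-06]), 'eef_pos': array([0.24189059, 0.62964853, 0.24745361]), 'tool_rot': array([ 1.82381954e-01,  9.83227442e-01, -7.81469981e-04, -1.02058310e-04]), 'force': array([-0.30280661, -0.01667534,  0.04011295]), 'torque': array([-0.02370459,  0.00611838,  0.00890804]), 'gripper_force': 0.0, 'grip_width': 1.0028573485661285}
```

View pics/top0.png

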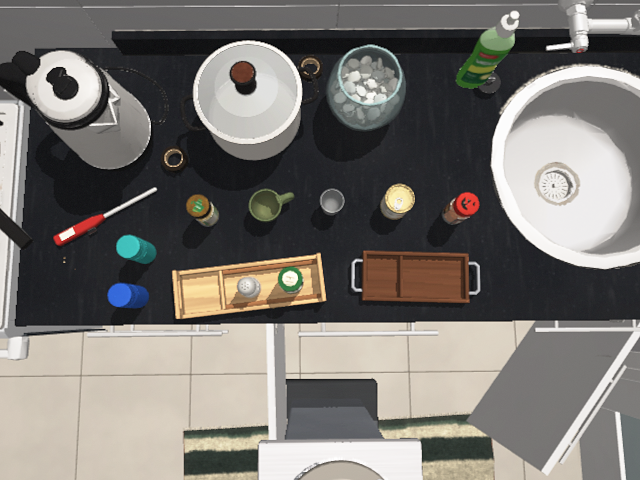

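View pics/scene0.png

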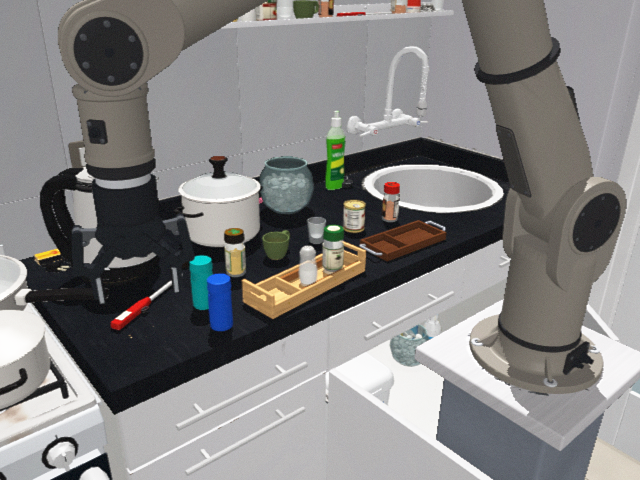

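The top view shows the crate at about (250,287) with the salt at (248,287) and the green jar at (290,280), and the tray at (415,277). Behind them stand the brown jar (200,207), cup (268,205), glass (331,202), tin (398,200) and red jar (465,207). Next I'll zoom in to measure.

Run:
```python
from h import *
im,ci=load('top0')
c=cv2.resize(im[180:325,165:490],None,fx=2.45,fy=2.45,interpolation=cv2.INTER_CUBIC)
cv2.imwrite('pics/c1.png',c)
hsv=cv2.cvtColor(im,cv2.COLOR_BGR2HSV)
def blobs(name,lo,hi,z,win):
    x0,y0,x1,y1=win
    m=cv2.inRange(hsv,np.array(lo),np.array(hi)); k=np.zeros_like(m); k[y0:y1,x0:x1]=m[y0:y1,x0:x1]
    cs,_=cv2.findContours(k,cv2.RETR_EXTERNAL,cv2.CHAIN_APPROX_NONE)
    c=max(cs,key=cv2.contourArea); (u,v),rad=cv2.minEnclosingCircle(c); b=cv2.boundingRect(c)
    a=ray(ci,u,v,z); e=ray(ci,u+rad,v,z); print(name,round(u,1),round(v,1),'rad',round(rad,1),b,a.round(4),'diam',(2*np.linalg.norm(e-a)).round(4))
    return c
blobs('red',(0,150,100),(8,255,255),.105,(440,185,490,225))
blobs('redb',(172,150,100),(180,255,255),.105,(440,185,490,225))
blobs('green',(45,80,30),(85,255,255),.106,(270,260,310,300))
blobs('cup',(25,60,30),(50,255,255),.052,(240,180,300,230))
for n,win,lo,hi in(('crate',(165,245,335,325),(10,60,90),(30,255,255)),('tray',(350,240,485,315),(0,60,30),(15,255,200))):
    x0,y0,x1,y1=win; m=cv2.inRange(hsv,np.array(lo),np.array(hi)); k=np.zeros_like(m);k[y0:y1,x0:x1]=m[y0:y1,x0:x1]
    k=cv2.morphologyEx(k,cv2.MORPH_OPEN,np.ones((3,3)))
    p=cv2.findNonZero(k); rr=cv2.minAreaRect(p); bx=cv2.boxPoints(rr)
    hh=cv2.approxPolyDP(cv2.convexHull(p),4,True)[:,0]
    z={'crate':.054,'tray':.022}[n]
    print(n,rr); print([ (q.tolist(),ray(ci,*q,z).round(4)[:2].tolist()) for q in hh])
```

```text
red 466.7 203.2 rad 12.4 (455, 192, 25, 23) [ 0.6018 -0.2406  0.105 ] diam 0.0469Traceback (most recent call last):
  File "<stdin>", line 14, in <module>
  File "<stdin>", line 10, in blobs
ValueError: max() iterable argument is empty
```

View pics/c1.png

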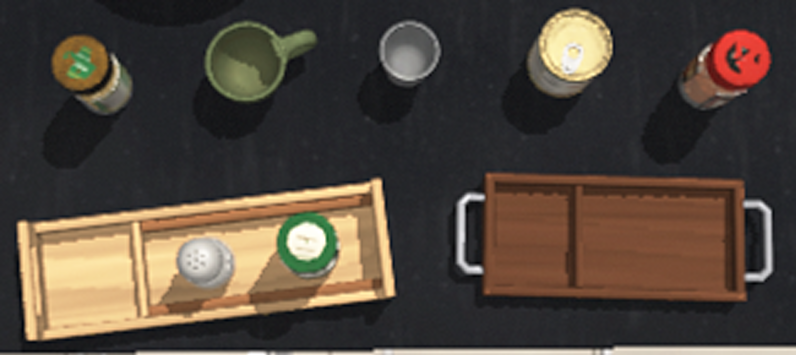

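The crop shows the short tray bay on the left, the square crate bay on the left, the salt at crop (205,262), the green cap at (308,243) and the brown cap at (82,63). I'll turn these into positions.

Run:
```python
from h import *
im,ci=load('top0')
hsv=cv2.cvtColor(im,cv2.COLOR_BGR2HSV)
def P(u,v,z): return ray(ci,165+(u+.5)/2.45-.5,180+(v+.5)/2.45-.5,z)[:2]
C=np.array([P(20,223,.054),P(30,340,.054),P(378,180,.054),P(394,297,.054)])
print('crate',C.round(4).tolist(),C.mean(0).round(4),'len',np.linalg.norm(C[0]-C[2]),np.linalg.norm(C[1]-C[3]),'w',np.linalg.norm(C[0]-C[1]),np.linalg.norm(C[2]-C[3]))
d=C[:2].mean(0)-C[2:].mean(0); print(' yaw',np.arctan2(-d[0],d[1]))
T=np.array([P(486,174,.022),P(486,296,.022),P(744,180,.022),P(746,300,.022)])
print('tray',T.round(4).tolist(),T.mean(0).round(4),'len',np.linalg.norm(T[0]-T[2]),'w',np.linalg.norm(T[0]-T[1]))
d=T[:2].mean(0)-T[2:].mean(0); print(' yaw',np.arctan2(-d[0],d[1]))
def obj(name,u,v,rad,z):
    a=P(u,v,z); print(name,a.round(4),'diam',np.linalg.norm(P(u+rad,v,z)-P(u-rad,v,z)).round(4))
obj('brown',82,63,30,.105)
obj('red',741,60,30,.105)
obj('green',308,243,31,.106)
obj('salt',198,261,22,.088)
obj('cup',244,62,38,.052)
a=P(244,62,.052);b=P(316,38,.035); print('handle dir',b-a,np.arctan2((b-a)[1],(b-a)[0]),np.linalg.norm(b-a))
obj('glass',409,54,30,.058)
obj('tin',575,45,37,.072)
# wrist
im,w=snap('wrist','w0'); o=r.get_obs(); from scipy.spatial.transform import Rotation as Ro
Rt=Ro.from_quat(o['tool_rot']).as_matrix(); print(Rt.round(2).tolist()); R=np.array(w['R']); c=-R.T@np.array(w['t']); print('cam in tool',Rt.T@(c-o['eef_pos']),(Rt.T@R.T).round(2).tolist(),w['fx'])
```

```text
crate [[0.4845, 0.321], [0.3928, 0.3106], [0.5161, 0.0372], [0.4233, 0.0258]] [0.4542 0.1737] len 0.2855830923841446 0.28648516267391244 w 0.09228662821014956 0.0934631200413967
 yaw 0.10877134516231898
tray [[0.5241, -0.0526], [0.4242, -0.0501], [0.5171, -0.2652], [0.4189, -0.2615]] [ 0.4711 -0.1573] len 0.21274850177649138 w 0.09989050251554105
 yaw -0.02912795351799225
brown [0.6021 0.2636] diam 0.0458
red [ 0.6    -0.2414] diam 0.0461
green [0.4627 0.0914] diam 0.0464
salt [0.4511 0.1758] diam 0.0335
cup [0.6135 0.1444] diam 0.0614
handle dir [ 0.02343719 -0.05787559] -1.1860230050578608 0.06244105413042837
glass [0.6175 0.011 ] diam 0.0483
tin [ 0.6205 -0.1204] diam 0.0589
[[-0.93, 0.36, -0.0], [0.36, 0.93, -0.0], [-0.0, -0.0, -1.0]]
cam in tool [ 0.07722697  0.0001269  -0.12362207] [[0.0, -0.95, -0.3], [1.0, 0.0, 0.0], [-0.0, -0.3, 0.95]] 353.6186341294776
```

```bash
cat >> h.py <<'E'
from scipy.spatial.transform import Rotation as Ro
def go(x,y,z,ang):  # ang: world angle (deg) of tool y
    o=r.get_obs(); R=Ro.from_quat(o['tool_rot']).as_matrix(); d=R.T@(np.array([x,y,z])-o['eef_pos'])*100
    a=np.degrees(np.arctan2(R[1,1],R[0,1])); t=(a-ang+90)%180-90
    print('t',round(o['time'],2),'pos',o['eef_pos'].round(4),'yang',a.round(1),'-> shift cm',d.round(2),'turn',t.round(1),'q7',o['q'][6].round(2),'w',round(o['grip_width'],3),'gf',round(o['gripper_force'],1),'F',o['force'].round(1))
E
python3 -c "
from h import *
go(.6205,-.1204,.20,6.2)
a,ca=load('top0');b,cb=load('scene0')
for n,p in dict(tin=(.6205,-.1204,.072),brown=(.602,.2636,.105),red=(.6,-.2414,.105),green=(.4627,.0914,.106),salt=(.451,.1758,.09),cup=(.6135,.1444,.052)).items(): print(n,proj(cb,p).round(1))
v=cv2.resize(b[150:340,210:470],None,fx=3,fy=3,interpolation=cv2.INTER_CUBIC); cv2.imwrite('pics/c2.png',v)
"
```

```text
t 0.15 pos [0.2419 0.6297 0.2475] yang 69.0 -> shift cm [-62.24 -56.44   4.84] turn 62.8 q7 -0.08 w 1.002 gf 0.0 F [ 0.6 -1.2  0. ]
tin [353.4 202.5]
brown [233.2 230.2]
red [391.4 183.4]
green [332.7 230.4]
salt [306.5 249. ]
cup [274.2 236.1]
```

View pics/c2.png

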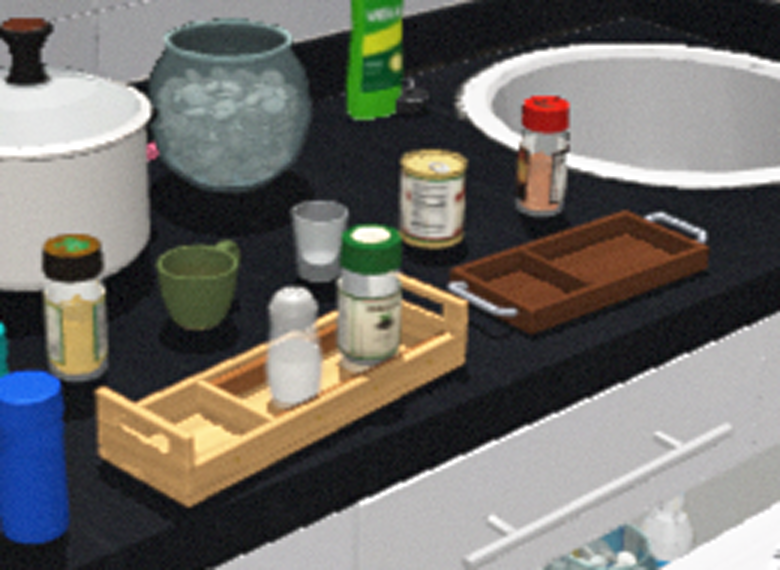

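The scene view agrees with the top-view positions to within about 1–2 px, e.g. the tin lid at crop (434,160) against a predicted (430,157). I'll start moving, tin first.

```bash
python3 -m jog '[[-4.4,-4,0,6],[-8.8,-8,0,12],[-13.2,-12,0,19],[-17.6,-16,0,25],[-22,-20,0,31],[-26.4,-24,0,38],[-30.8,-28,0,44],[-35.2,-32,0,50],[-39.6,-36,0,57],[-44,-40,0,62.8]]' -1; python3 -c "
from h import *
go(.6205,-.1204,.20,6.2)"
```

```text
time: 1.4
eef_pos: [0.5098, 0.0972, 0.2484]
tool_rot: [0.669, 0.743, 0.0, -0.0]
force: [1.0, 0.2, -0.2]
grip_width: 0.998
gripper_force: 0.0
t 1.4 pos [0.5098 0.0972 0.2484] yang 6.0 -> shift cm [-22.8    8.74   4.83] turn -0.2 q7 -0.08 w 0.998 gf 0.0 F [ 1.   0.2 -0.2]
```

```bash
python3 -m jog '[[-3.8,1.5,0,0],[-7.6,3,0,0],[-11.4,4.4,1,0],[-15.2,5.8,2,0],[-19,7.3,3,0],[-22,8.5,4,0],[-22.8,8.7,4.8,0],[-22.8,8.7,4.8,0],[-22.8,8.7,4.8,0],[-22.8,8.7,4.8,0]]'|head -2; python3 -c "
from h import *
im,ci=snap('wrist','w1'); print(proj(ci,(.6205,-.1204,.072)),proj(ci,(.6205,-.0919,.072)))
go(.6205,-.1204,.055,6.2)"
```

```text
time: 2.65
eef_pos: [0.6205, -0.1169, 0.2008]
[317.27513902 239.43136429] [321.57292422 202.27130278]
t 2.7 pos [ 0.6205 -0.1172  0.2008] yang 6.3 -> shift cm [-0.33 -0.04 14.58] turn 0.1 q7 0.44 w 0.999 gf 0.0 F [-0.6 -0.3  0.2]
```

View pics/w1.png

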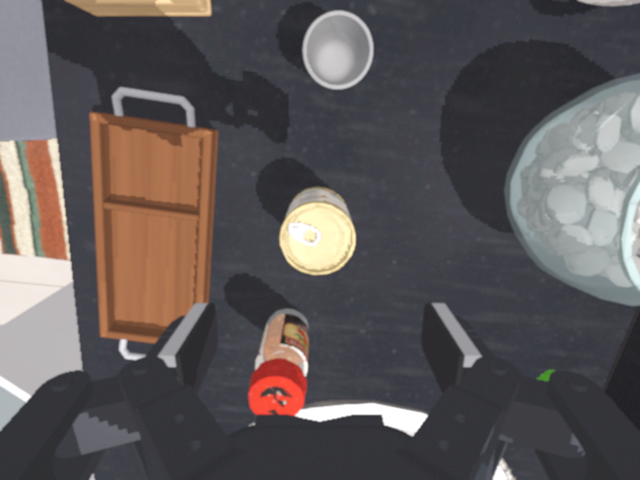

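The wrist view has the tin lid at (318,237), against a predicted (317,239). I'll descend and grip.

```bash
python3 -m jog '[[-0.3,0,2,0],[-0.3,0,4,0],[-0.3,0,6,0],[-0.3,0,8,0],[-0.3,0,10,0],[-0.3,0,12,0],[-0.3,0,13.5,0],[-0.3,0,14.5,0],[-0.3,0,14.5,0],[-0.3,0,14.5,0]]'; python3 -m jog '[[0,0,0,0],[0,0,0,0],[0,0,0,0],[0,0,0,0],[0,0,0,0],[0,0,0,0],[0,0,0,0],[0,0,0,0],[0,0,0,0],[0,0,0,0]]' 1 40;  python3 -c "
from h import *
go(.4436,.271,.20,6.2)"
```

```text
time: 3.95
eef_pos: [0.6212, -0.1215, 0.0559]
tool_rot: [0.668, 0.744, 0.0, 0.0]
force: [-1.4, 0.6, 0.8]
grip_width: 0.994
gripper_force: 0.0
time: 5.2
eef_pos: [0.6211, -0.1215, 0.0561]
tool_rot: [0.668, 0.744, 0.0, 0.0]
force: [-1.5, -0.5, 5.6]
grip_width: 0.657
gripper_force: 42.8
t 5.2 pos [ 0.6211 -0.1215  0.0561] yang 6.2 -> shift cm [ 40.93 -13.41 -14.4 ] turn -0.0 q7 0.53 w 0.657 gf 42.8 F [-1.5 -0.5  5.6]
```

```bash
python3 -m jog '[[0,0,-2,0],[0,0,-5,0],[0,0,-9,0],[0,0,-13,0],[2,-0.7,-14.4,0],[6,-2,-14.4,0],[10.5,-3.5,-14.4,0],[15,-5,-14.4,0],[20,-6.6,-14.4,0],[25,-8.2,-14.4,0]]'|grep -E "eef|grip"; python3 -m jog '[[4.5,-1.5,0,0],[9,-3,0,0],[12.5,-4.1,0,0],[15,-4.9,0,0],[15.9,-5.2,0,0],[15.9,-5.2,0,0],[15.9,-5.2,0,0],[15.9,-5.2,0,0],[15.9,-5.2,0,0],[15.9,-5.2,0,0]]' |grep -E "eef|grip";python3 -c "
from h import *
snap('wrist','w2');snap('top','t2')
go(.4436,.271,.066,6.2)"
```

```text
eef_pos: [0.5115, 0.1196, 0.2003]
grip_width: 0.659
gripper_force: 43.1
eef_pos: [0.4436, 0.2706, 0.1993]
grip_width: 0.659
gripper_force: 43.1
t 7.8 pos [0.4435 0.2707 0.1993] yang 6.2 -> shift cm [ 0.03  0.02 13.33] turn -0.0 q7 -0.4 w 0.659 gf 43.1 F [-0.9 -0.1 -2.6]
```

View pics/w2.png

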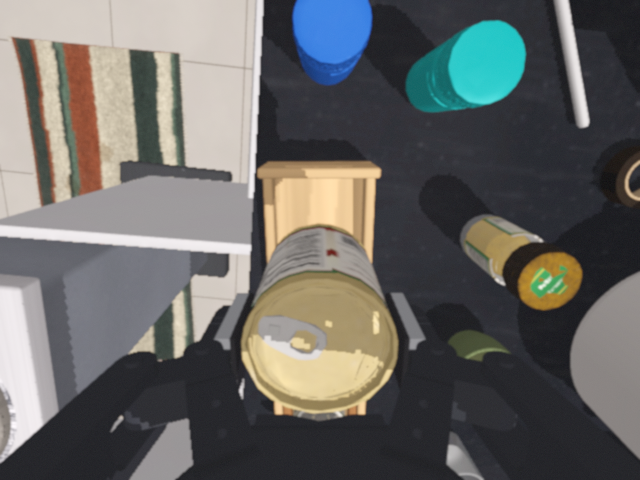

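The wrist view shows the held tin over the square bay. The crate's end wall runs from (258,165) to (380,163), so I'll check the position against it.

```bash
python3 -c "
from h import *
im,ci=load('w2')
a=ray(ci,258,164,.054)[:2];b=ray(ci,381,163,.054)[:2];print(a,b,np.linalg.norm(a-b))
c=(a+b)/2; yaw=.1088; ax=np.array([-np.sin(yaw),np.cos(yaw)]); print('bay from wrist',c-ax*.047, 'crate c',c-ax*.145)
"
```

```text
[0.39358285 0.31583033] [0.48495622 0.32655471] 0.09200058110024997
bay from wrist [0.44437305 0.27447043] crate c [0.45501443 0.17704989]
```

```bash
python3 -m jog '[[0.2,0,2,0],[0.2,0,4,0],[0.2,0,6,0],[0.2,0,8,0],[0.2,0,10,0],[0.2,0,11.5,0],[0.2,0,12.5,0],[0.2,0,13,0],[0.2,0,13.3,0],[0.2,0,13.4,0]]'; python3 -c "
from h import *
go(.4436,.271,.064,6.2)"
```

```text
time: 9.05
eef_pos: [0.4434, 0.2729, 0.0655]
tool_rot: [0.668, 0.744, 0.0, 0.0]
force: [0.2, -0.1, -0.9]
grip_width: 0.659
gripper_force: 43.1
t 9.05 pos [0.4434 0.2729 0.0655] yang 6.2 -> shift cm [-0.19 -0.    0.15] turn -0.0 q7 -0.29 w 0.659 gf 43.1 F [ 0.2 -0.1 -0.9]
```

```bash
python3 -m jog '[[0,0,0.05,0],[0,0,0.1,0],[0,0,0.15,0],[0,0,0.2,0],[0,0,0.2,0],[0,0,0.2,0],[0,0,0.2,0],[0,0,0.2,0],[0,0,0.2,0],[0,0,0.2,0]]' | grep -E "eef|force"; python3 -m jog '[[0,0,0,0],[0,0,0,0],[0,0,0,0],[0,0,0,0],[0,0,0,0],[0,0,-1,0],[0,0,-4,0],[0,0,-8,0],[0,0,-11,0],[0,0,-13,0]]' -1|grep -E "eef|grip"; python3 -c "
from h import *
snap('wrist','w3')
go(.4632,.0929,.072,6.2)"
```

```text
eef_pos: [0.4433, 0.2729, 0.064]
force: [-2.5, -1.5, 6.8]
gripper_force: 44.2
eef_pos: [0.4437, 0.273, 0.1956]
grip_width: 1.0
gripper_force: 0.0
t 11.6 pos [0.4448 0.2736 0.1975] yang 6.1 -> shift cm [-18.2   -0.16  12.49] turn -0.1 q7 -0.4 w 0.997 gf 0.0 F [0.5 0.4 2.4]
```

View pics/w3.png

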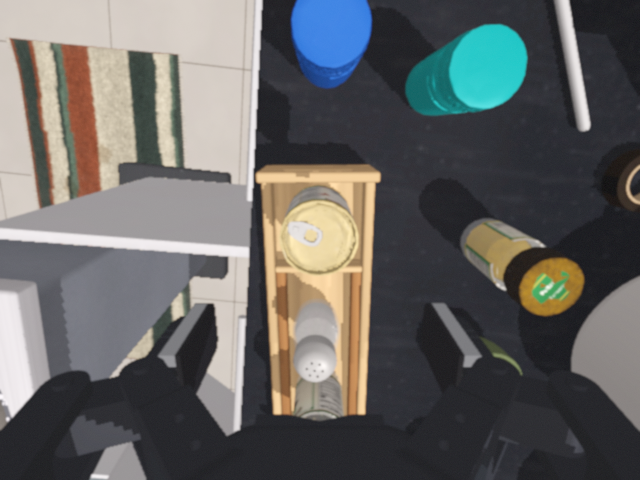

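The tin stands in its bay, lid at (319,236). Next is the green jar.

```bash
python3 -m jog '[[-2,0,0,0],[-5,0,0,0],[-9,-0.1,0,0],[-13,-0.1,0,0],[-16,-0.1,0,0],[-17.7,-0.2,0,0],[-18.2,-0.2,0,0],[-18.2,-0.2,0,0],[-18.2,-0.2,0,0],[-18.2,-0.2,0,0]]' |grep -E "eef|grip"; python3 -c "
from h import *
im,ci=snap('wrist','w4')
print(proj(ci,(.4630,.0923,.114)),proj(ci,(.4515,.176,.098)))
go(.4630,.0923,.072,6.2)"
```

```text
eef_pos: [0.4608, 0.0925, 0.1933]
grip_width: 0.999
gripper_force: 0.0
[321.26878451 259.40079638] [317.65121598 114.5050096 ]
t 12.9 pos [0.4608 0.0924 0.1932] yang 6.3 -> shift cm [-0.03  0.22 12.12] turn 0.1 q7 -0.06 w 1.003 gf 0.0 F [-0.1 -0.8 -0.4]
```

View pics/w4.png

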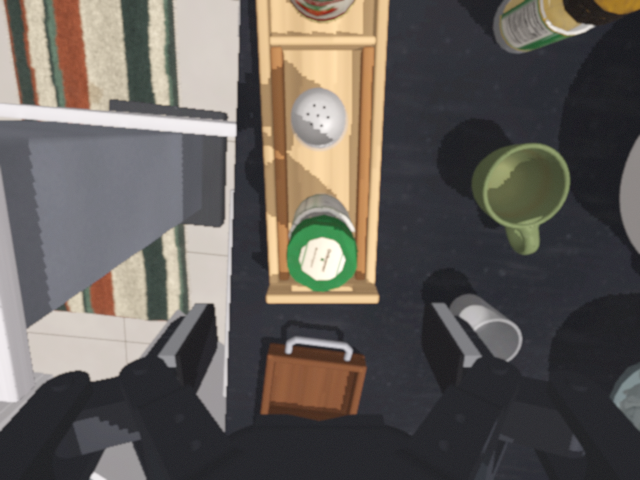

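The green cap is at (322,256), as predicted. The salt top is at (319,118), the near end wall at row ~300 and the partition at row ~41.

```bash
python3 -c "
from h import *
im,ci=load('w4')
yaw=.1088; ax=np.array([-np.sin(yaw),np.cos(yaw)]);xx=np.array([np.cos(yaw),np.sin(yaw)])
f=lambda u,v,z:ray(ci,u,v,z)[:2]
e=(f(267,302,.054)+f(379,302,.054))/2; p=(f(271,41,.03)+f(376,41,.03))/2
g=f(322,256,.114); s=f(319,118,.096)
print('end',e,'part',p,'dist(201)',(p-e)@ax,'g',g,'s',s)
for n,q in dict(g=g,s=s).items(): print(n,'y from end',(q-e)@ax-.145,'y from part',(q-p)@ax+.056,'x',(q-(e+p)/2)@xx)
print('centre',e+ax*.145,p-ax*.056)
"
```

```text
end [0.47171649 0.03209144] part [0.44982627 0.22830346] dist(201) 0.19742879750234038 g [0.46319409 0.09456157] s [0.45249563 0.17420496]
g y from end -0.08197384037977251 y from part -0.07840263788211285 x -0.001461156077661445
s y from end -0.0016396724065871893 y from part 0.001931530091072449 x -0.0034482406869270447
centre [0.45597159 0.17623407] [0.45590705 0.17263458]
```

```bash
python3 -m jog '[[0.1,0.2,2,0],[0.1,0.2,4,0],[0.1,0.2,6,0],[0.1,0.2,8,0],[0.1,0.2,10,0],[0.1,0.2,11,0],[0.1,0.2,11.5,0],[0.1,0.2,11.5,0],[0.1,0.2,11.5,0],[0.1,0.2,11.5,0]]'| grep -E "eef|force"; python3 -m jog '[[0,0,0,0],[0,0,0,0],[0,0,0,0],[0,0,0,0],[0,0,0,0],[0,0,0,0],[0,0,0,0],[0,0,0,0],[0,0,0,0],[0,0,0,0]]' 1 25| grep -E "eef|force|width"; python3 -m jog '[[-0.3,0,0,0],[-0.6,0,0,0],[-0.9,0,0,0],[-1.2,0,0,0],[-1.5,0,0,0],[-1.8,0,0,0],[-2.1,0,0,0],[-2.4,0,0,0],[-2.6,0,0,0],[-2.8,0,0,0]]'| grep -E "eef|force|width"
```

```text
eef_pos: [0.463, 0.093, 0.0787]
force: [-0.3, 0.2, 0.8]
gripper_force: 0.0
eef_pos: [0.4627, 0.0929, 0.0785]
force: [-1.9, 0.6, 5.2]
grip_width: 0.527
gripper_force: 25.0
eef_pos: [0.4656, 0.0659, 0.0788]
force: [-1.6, 1.2, 7.5]
grip_width: 0.528
gripper_force: 23.1
```

```bash
python3 -m jog '[[0,0,0,0],[0,0,0,0],[0,0,0,0],[0,0,0,0],[0,0,-0.5,0],[0,0,-3,0],[0,0,-6.5,0],[0,0,-10,0],[0,0,-12,0],[0,0,-12,0]]' -1 | grep -E "eef|force"; python3 -c "
from h import *
im,ci=snap('wrist','w5')
go(.6,-.2414,.2,0)"
```

```text
eef_pos: [0.4667, 0.0653, 0.1997]
force: [-0.5, -0.2, -0.6]
gripper_force: 0.0
t 17.95 pos [0.4659 0.0652 0.1986] yang 6.2 -> shift cm [-31.93  10.02  -0.15] turn 6.2 q7 -0.01 w 1.002 gf 0.0 F [ 0.9  1.4 -0.6]
```

View pics/w5.png

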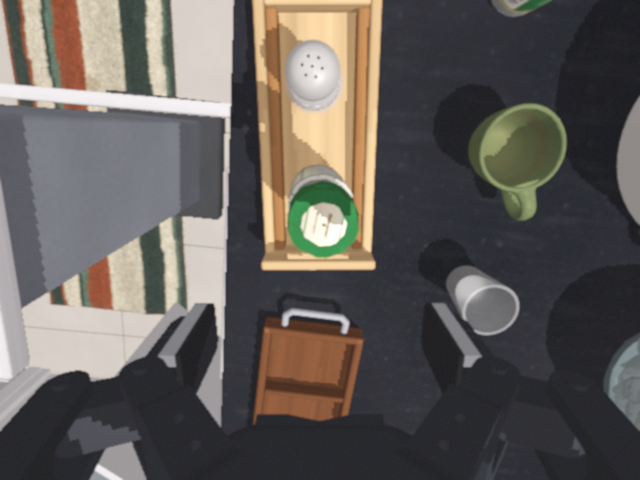

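The green cap is now at (322,219), the crate end at row 269 and the salt at (313,65). I need to know whether the crate moved along with the jar.

```bash
python3 -c "
from h import *
im,ci=load('w5')
yaw=.1088; ax=np.array([-np.sin(yaw),np.cos(yaw)]);xx=np.array([np.cos(yaw),np.sin(yaw)])
f=lambda u,v,z:ray(ci,u,v,z)[:2]
e=(f(262,270,.054)+f(376,269,.054))/2; p=(f(258,7,.03)+f(380,6,.03))/2
g=f(322,218,.114); s=f(314,66,.096)
print('end',e,'part',p,(p-e)@ax,'g',g,'s',s, 'g-end',(g-e)@ax-.145,'s-end',(s-e)@ax-.145)
im,ci=snap('top','t5')
c=cv2.resize(im[180:325,165:490],None,fx=2.45,fy=2.45,interpolation=cv2.INTER_CUBIC)
cv2.imwrite('pics/c5.png',cv2.cvtColor(c,cv2.COLOR_RGB2BGR))
"
```

```text
end [0.47183981 0.03092261] part [0.45068842 0.22444386] 0.1946737158451547 g [0.46693927 0.08963924] s [0.45279191 0.17561459] g-end -0.08609843361270225 s-end 0.000904757419814467
```

View pics/c5.png

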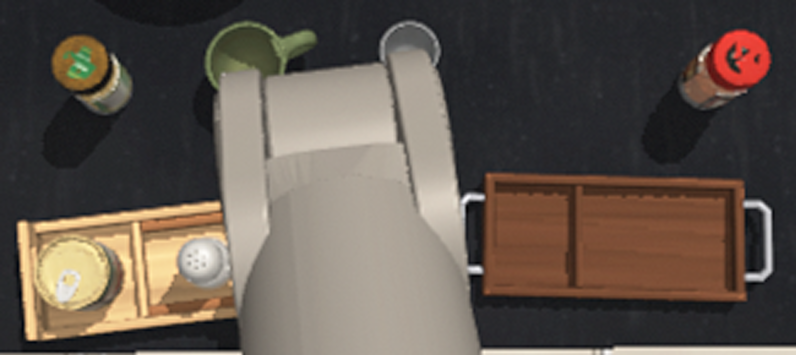

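The crate hasn't moved and the green jar has gone only about 5 mm. It evidently tipped in the grip and then righted itself. I'll take it again with more grip force and lift it a few mm while shifting it.

```bash
python3 -c "
from h import *
go(.4663,.0900,.0785,6.2)"
python3 -m jog '[[1.2,0,0,0],[2.4,0,0,0],[2.4,0.3,2,0],[2.4,0.3,4.5,0],[2.4,0.3,7,0],[2.4,0.3,9.5,0],[2.4,0.3,11,0],[2.4,0.3,12,0],[2.4,0.3,12,0],[2.4,0.3,12,0]]'| grep -E "eef|force"; python3 -m jog '[[0,0,0,0],[0,0,0,0],[0,0,0,0],[0,0,0,0],[0,0,0,0],[0,0,0,0],[0,0,0,0],[0,0,-0.1,0],[0,0,-0.3,0],[0,0,-0.6,0]]' 1 50| grep -E "eef|force|width"
```

```text
t 18.0 pos [0.4654 0.0651 0.1979] yang 6.2 -> shift cm [ 2.46  0.36 11.94] turn -0.0 q7 -0.01 w 1.001 gf 0.0 F [-0.2  0.1 -0.2]
eef_pos: [0.4666, 0.0893, 0.0788]
force: [-1.1, -0.3, 0.4]
gripper_force: 0.0
eef_pos: [0.466, 0.0892, 0.0843]
force: [0.4, -0.5, -1.5]
grip_width: 0.519
gripper_force: 50.5
```

```bash
python3 -m jog '[[-0.3,0,0,0],[-0.6,0,0,0],[-1,0,0,0],[-1.4,0,0,0],[-1.8,0,0,0],[-2.1,0,0,0],[-2.3,0,0,0],[-2.3,0,0.2,0],[-2.3,0,0.4,0],[-2.3,0,0.6,0]]'| grep -E "eef|force|width"; python3 -m jog '[[0,0,0,0],[0,0,0,0],[0,0,0,0],[0,0,0,0],[0,0,0,0],[0,0,-0.5,0],[0,0,-3,0],[0,0,-6.5,0],[0,0,-10,0],[0,0,-12,0]]' -1 | grep -E "eef|force"; python3 -c "
from h import *
im,ci=snap('wrist','w6')
hsv=cv2.cvtColor(im,cv2.COLOR_RGB2HSV); m=cv2.inRange(hsv,(55,120,30),(85,255,255)); m[:,:270]=0;m[:,380:]=0
c=max(cv2.findContours(m,0,1)[0],key=cv2.contourArea);(u,v),q=cv2.minEnclosingCircle(c);print(u,v,q,ray(ci,u,v,.114))
go(.6,-.2414,.2,0)"
```

```text
eef_pos: [0.4686, 0.0665, 0.0784]
force: [-7.0, -1.3, 26.6]
grip_width: 0.523
gripper_force: 51.9
eef_pos: [0.4692, 0.0663, 0.2003]
force: [0.0, 1.3, 1.1]
gripper_force: 0.0
314.5749206542969 248.75958251953125 36.787296295166016 [0.46696335 0.07017095 0.114     ]
t 23.05 pos [0.4703 0.0665 0.202 ] yang 6.1 -> shift cm [-32.     9.6    0.19] turn 6.1 q7 -0.0 w 0.996 gf 0.0 F [ 0.6 -0.2  0.7]
```

The green jar is now at y' ≈ -0.108 in the row. Next is the red jar.

```bash
python3 -m jog '[[-2,0.6,0,0],[-6,1.8,0,0],[-10.5,3.2,0,0],[-15,4.5,0,0],[-19.5,5.9,0,0],[-24,7.2,0,0],[-28,8.4,0,0],[-31,9.3,0,0],[-32,9.6,0,0],[-32,9.6,0,0]]'| grep -E "eef"; python3 -c "
from h import *
im,ci=snap('wrist','w7')
hsv=cv2.cvtColor(im,cv2.COLOR_RGB2HSV); m=cv2.inRange(hsv,(0,150,100),(8,255,255)); m=cv2.morphologyEx(m,cv2.MORPH_OPEN,np.ones((5,5)))
c=max(cv2.findContours(m,0,1)[0],key=cv2.contourArea);(u,v),q=cv2.minEnclosingCircle(c);print(u,v,q,ray(ci,u,v,.105),ray(ci,u+q,v,.105)-ray(ci,u-q,v,.105))
go(.6005,-.241,.072,6.2)"
```

```text
eef_pos: [0.5982, -0.2414, 0.1978]
323.11041259765625 247.20736694335938 35.12052536010742 [ 0.60124152 -0.23820922  0.105     ] [0.04523695 0.00493136 0.        ]
t 24.35 pos [ 0.5982 -0.2403  0.1978] yang 6.2 -> shift cm [-0.1   0.23 12.58] turn 0.0 q7 0.68 w 1.001 gf 0.0 F [ 0.9 -0.5  0.3]
```

View pics/w6.png

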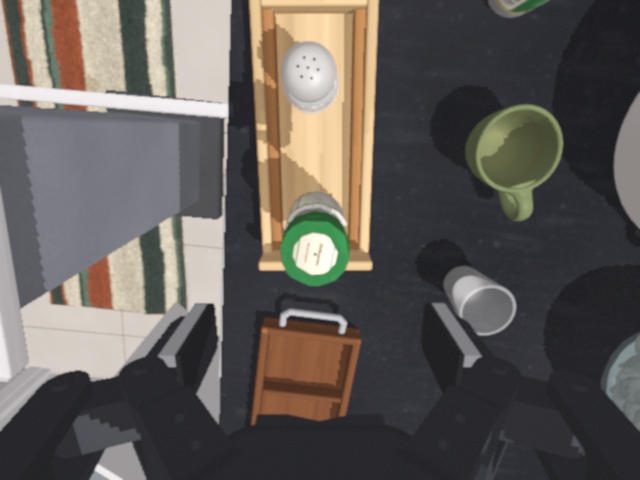

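The wrist view shows the green jar near the end wall (cap at (315,249)) and the salt at (309,67), with a wide gap between them. I'll grip the red jar.

```bash
python3 -m jog '[[0,0.25,2,0],[0,0.25,4.5,0],[0,0.25,7,0],[0,0.25,9,0],[0,0.25,11,0],[0,0.25,12,0],[0,0.25,12.5,0],[0,0.25,12.5,0],[0,0.25,12.5,0],[0,0.25,12.5,0]]'| grep -E "eef|force"; python3 -m jog '[[0,0,0,0],[0,0,0,0],[0,0,0,0],[0,0,0,0],[0,0,0,0],[0,0,0,0],[0,0,0,0],[0,0,0,0],[0,0,0,0],[0,0,0,0]]' 1 50| grep -E "eef|force|width"; python3 -c "
from h import *
im,ci=load('w6')
yaw=.1088; ax=np.array([-np.sin(yaw),np.cos(yaw)]);xx=np.array([np.cos(yaw),np.sin(yaw)])
f=lambda u,v,z:ray(ci,u,v,z)[:2]
e=(f(258,270,.054)+f(372,270,.054))/2
g=f(315,249,.114); s=f(309,67,.096)
for q in (g,s): print(q,(q-e)@ax-.145)
m=(g+s)/2; print('mid',m,(m-np.array([.4555,.1755]))@xx,(m-np.array([.4555,.1755]))@ax)
go(.4595,.1235,.22,6.2)"
```

```text
eef_pos: [0.6014, -0.2413, 0.0739]
force: [-0.7, 0.5, 0.5]
gripper_force: 0.0
eef_pos: [0.601, -0.2413, 0.0735]
force: [-2.4, 0.2, 5.4]
grip_width: 0.498
gripper_force: 50.7
[0.4672461  0.07004042] -0.10562216414886513
[0.45236138 0.17579589] 0.0011242520682424872
mid [0.45980374 0.12291816] -0.001431331507764897 -0.052738257659091924
t 26.85 pos [ 0.601  -0.2413  0.0735] yang 6.2 -> shift cm [ 37.79 -10.14 -14.64] turn -0.0 q7 0.76 w 0.498 gf 50.7 F [-2.4  0.2  5.4]
```

```bash
python3 -m jog '[[0,0,-2,0],[0,0,-5,0],[0,0,-9,0],[0,0,-13,0],[2,-0.5,-14.6,0],[6,-1.6,-14.6,0],[10.5,-2.8,-14.6,0],[15,-4,-14.6,0],[20,-5.4,-14.6,0],[25,-6.7,-14.6,0]]'|grep -E "eef|grip"; python3 -m jog '[[4.5,-1.2,0,0],[8.5,-2.3,0,0],[11,-3,0,0],[12.2,-3.3,0,0],[12.6,-3.4,0,0],[12.6,-3.4,0,0],[12.6,-3.4,0,0],[12.6,-3.4,0,0],[12.6,-3.4,0,0],[12.6,-3.4,0,0]]' |grep -E "eef|grip";python3 -c "
from h import *
snap('wrist','w8')
go(.4603,.1222,.0815,6.2)"
```

```text
eef_pos: [0.5069, 0.0015, 0.2201]
grip_width: 0.498
gripper_force: 50.9
eef_pos: [0.4601, 0.1216, 0.2193]
grip_width: 0.501
gripper_force: 50.9
t 29.4 pos [0.4601 0.1217 0.2193] yang 6.2 -> shift cm [ 0.05  0.02 13.78] turn -0.0 q7 -0.15 w 0.498 gf 50.9 F [ 0.3 -0.1 -1. ]
```

View pics/w8.png

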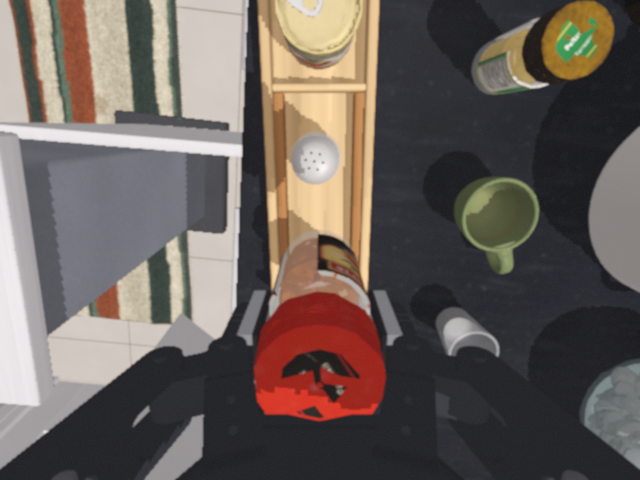

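The red jar hangs over the gap, and the salt is at (316,160). I'll check the jar's base edge at (318,235).

```bash
python3 -c "
from h import *
im,ci=load('w8')
print(ray(ci,318,235,.1458)-[0,.022,0], ray(ci,316,160,.096))"; python3 -m jog '[[0,0,2,0],[0,0,4,0],[0,0,6,0],[0,0,8,0],[0,0,8.5,0],[0,0,9,0],[0,0,9.5,0],[0,0,10,0],[0,0,10,0],[0,0,10,0]]' |grep -E "eef|force"
```

```text
[0.45846987 0.1164965  0.1458    ] [0.45288121 0.17652079 0.096     ]
eef_pos: [0.4602, 0.1218, 0.1194]
force: [-0.8, -1.1, -1.7]
gripper_force: 50.9
```

```bash
python3 -m jog '[[0.1,0,0.5,0],[0.2,0,1,0],[0.2,0,1.5,0],[0.2,0,2,0],[0.2,0,2.5,0],[0.2,0,3,0],[0.2,0,3.3,0],[0.2,0,3.5,0],[0.2,0,3.6,0],[0.2,0,3.7,0]]' |grep -E "eef|force"
```

```text
eef_pos: [0.46, 0.1238, 0.0823]
force: [0.6, 0.7, -1.0]
gripper_force: 50.9
```

```bash
python3 -m jog '[[0,0,0.05,0],[0,0,0.1,0],[0,0,0.15,0],[0,0,0.15,0],[0,0,0.15,0],[0,0,0.15,0],[0,0,0.15,0],[0,0,0.15,0],[0,0,0.15,0],[0,0,0.15,0]]' |grep -E "eef|force";  python3 -m jog '[[0,0,0,0],[0,0,0,0],[0,0,0,0],[0,0,0,0],[0,0,0,0],[0,0,-0.5,0],[0,0,-3,0],[0,0,-6.5,0],[0,0,-10,0],[0,0,-13,0]]' -1 | grep -E "eef|force"; python3 -c "
from h import *
im,ci=snap('wrist','w9')
hsv=cv2.cvtColor(im,cv2.COLOR_RGB2HSV)
for lo,hi,z in(((0,150,100),(8,255,255),.113),((55,120,30),(85,255,255),.114)):
    m=cv2.inRange(hsv,lo,hi); m[:,:270]=0;m[:,400:]=0; m=cv2.morphologyEx(m,cv2.MORPH_OPEN,np.ones((5,5)))
    c=max(cv2.findContours(m,0,1)[0],key=cv2.contourArea);(u,v),q=cv2.minEnclosingCircle(c);print(u,v,q,ray(ci,u,v,z),(ray(ci,u+q,v,z)-ray(ci,u-q,v,z))[0])
go(.6135,.1444,.2,22)"
```

```text
eef_pos: [0.46, 0.1238, 0.0814]
force: [-2.5, 0.1, 9.0]
gripper_force: 51.9
eef_pos: [0.46, 0.1236, 0.2124]
force: [0.6, 0.2, 0.4]
gripper_force: 0.0
318.5705261230469 243.68617248535156 33.75571823120117 [0.46023497 0.12666827 0.113     ] 0.044656715029011196
319.2878723144531 316.7727355957031 33.668025970458984 [0.46663122 0.07273215 0.114     ] 0.047477724850308434
t 34.45 pos [0.4619 0.124  0.2156] yang 6.1 -> shift cm [ 0.41 15.28  1.65] turn -15.9 q7 -0.14 w 1.0 gf 0.0 F [1.8 0.7 1.5]
```

The red jar stands in the row at y 0.1267, at full height and clear of its neighbours. Now the cup.

```bash
python3 -m jog '[[0,2,0,0],[0,5,0,0],[0.1,9,0,-4],[0.2,12,0,-8],[0.4,14.5,0.5,-12],[0.4,15.3,1,-16],[0.4,15.3,1.5,-16],[0.4,15.3,1.5,-16],[0.4,15.3,1.5,-16],[0.4,15.3,1.5,-16]]'| grep -E "eef|force"; python3 -c "
from h import *
im,ci=snap('wrist','w10')
hsv=cv2.cvtColor(im,cv2.COLOR_RGB2HSV)
m=cv2.inRange(hsv,(25,60,30),(50,255,255)); m[:100]=0; m=cv2.morphologyEx(m,cv2.MORPH_OPEN,np.ones((3,3)))
c=max(cv2.findContours(m,0,1)[0],key=cv2.contourArea); print(cv2.boundingRect(c),cv2.contourArea(c))
full=np.zeros_like(m); cv2.drawContours(full,[c],-1,255,-1)
body=cv2.morphologyEx(full,cv2.MORPH_OPEN,cv2.getStructuringElement(2,(41,41)))
b=max(cv2.findContours(body,0,1)[0],key=cv2.contourArea);(u,v),q=cv2.minEnclosingCircle(b);P=ray(ci,u,v,.052);print('bowl',u,v,q,P,(ray(ci,u+q,v,.052)-ray(ci,u-q,v,.052)))
d=cv2.bitwise_and(full,cv2.bitwise_not(cv2.dilate(body,np.ones((3,3)))));d=cv2.morphologyEx(d,cv2.MORPH_OPEN,np.ones((3,3)));h=max(cv2.findContours(d,0,1)[0],key=cv2.contourArea);M=cv2.moments(h);x,y=M['m10']/M['m00'],M['m01']/M['m00'];H=ray(ci,x,y,.035);print('handle',x,y,H,np.degrees(np.arctan2(*(H-P)[[1,0]])),np.linalg.norm((H-P)[:2]))
go(P[0],P[1],.04,22)
im[:,:,:][cv2.Canny(body,50,150)>0]=[255,0,0]; cv2.imwrite('pics/c10.png',cv2.cvtColor(im,4))"
```

```text
eef_pos: [0.6114, 0.1443, 0.1962]
force: [0.7, -0.4, -0.2]
gripper_force: 0.0
(280, 189, 81, 105) 5385.5
bowl 320.26678466796875 229.3445281982422 40.931209564208984 [0.6132903  0.14469574 0.052     ] [0.0597749  0.02442585 0.        ]
handle 321.2689855072464 281.528115942029 [0.63420899 0.09627274 0.035     ] -66.63570329525623 0.05274825425182858
t 35.75 pos [0.6115 0.1443 0.1962] yang 22.2 -> shift cm [-0.04  0.18 15.62] turn 0.2 q7 0.28 w 1.0 gf 0.0 F [0.1 0.3 0.6]
```

View pics/c10.png

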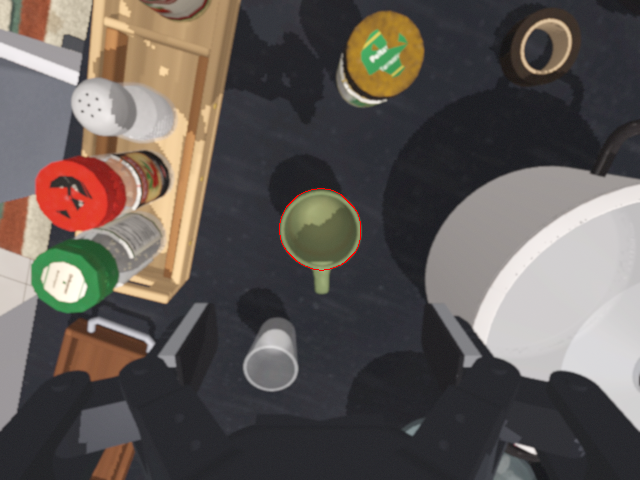

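The cup's rim fits the circle at (320,229), with the handle at (321,282) in line with the tool. I'll descend and grip.

```bash
python3 -m jog '[[0,0.2,2,0],[0,0.2,5,0],[0,0.2,8,0],[0,0.2,10,0],[0,0.2,12,0],[0,0.2,14,0],[0,0.2,15,0],[0,0.2,15.6,0],[0,0.2,15.6,0],[0,0.2,15.6,0]]'| grep -E "eef|force"; python3 -m jog '[[0,0,0,0],[0,0,0,0],[0,0,0,0],[0,0,0,0],[0,0,0,0],[0,0,0,0],[0,0,0,0],[0,0,0,0],[0,0,0,0],[0,0,0,0]]' 1 50| grep -E "eef|force|width"; python3 -m jog '[[0,0,-0.5,0],[0,0,-1,0],[0,0,-2,0],[0,0,-4,0],[0,0,-7,0],[0,0,-10,0],[0,0,-13,0],[0,0,-14,0],[0,0,-14,0],[0,0,-14,0]]'| grep -E "eef|force|width"; python3 -c "
from h import *
yaw=-.029; ax=np.array([-np.sin(yaw),np.cos(yaw)]); T=np.array([.4711,-.1573]); c=T+ax*(-.036+.0145); print('bowl target',c,'jar target',T+ax*.0655)
go(c[0],c[1],.18,-1.7)"
```

```text
eef_pos: [0.6139, 0.145, 0.0405]
force: [-0.2, -0.0, -0.2]
gripper_force: 0.0
eef_pos: [0.6137, 0.1451, 0.0408]
force: [-2.2, -0.8, 5.8]
grip_width: 0.72
gripper_force: 53.1
eef_pos: [0.6126, 0.1449, 0.1787]
force: [-0.8, 0.5, -1.6]
grip_width: 0.724
gripper_force: 54.7
bowl target [ 0.47047659 -0.17879096] jar target [ 0.47299923 -0.09182754]
t 39.5 pos [0.6126 0.1449 0.1787] yang 22.2 -> shift cm [-24.61 -25.39  -0.09] turn 23.9 q7 0.29 w 0.724 gf 54.7 F [-0.8  0.5 -1.6]
```

```bash
python3 -m jog '[[-1.2,-1.2,0,0],[-4.5,-4.6,0,0],[-8,-8.2,0,4],[-11.5,-11.8,0,8],[-15,-15.4,0,12],[-18.5,-19,0,16],[-21.5,-22.2,0,20],[-23.7,-24.4,0,23.9],[-24.6,-25.4,0,23.9],[-24.6,-25.4,0,23.9]]'| grep -E "eef|force"; python3 -m jog '[[0,0,0,0],[0,0,1,0],[0,0,2.5,0],[0,0,3,0],[0,0,3,0],[0,0,3,0],[0,0,3,0],[0,0,3,0],[0,0,3,0],[0,0,3,0]]'| grep -E "eef|force"; python3 -c "
from h import *
im,ci=snap('wrist','w11'); snap('top','t11')
T=np.array([.4711,-.1573,0]);yaw=-.029;ax=np.array([-np.sin(yaw),np.cos(yaw),0]);xx=np.array([np.cos(yaw),np.sin(yaw),0])
for a in(-.05,.05):
  p=proj(ci,T+ax*.1065+xx*a+[0,0,.022]);print(p);cv2.circle(im,tuple(int(i) for i in p),4,(0,255,255),1)
for a in(-.042,.042):
  for b in(.0265,.0325):
    p=proj(ci,T+ax*b+xx*a+[0,0,.022]);cv2.circle(im,tuple(int(i) for i in p),3,(0,255,0),1)
cv2.imwrite('pics/c11.png',cv2.cvtColor(im,4))
go(.4705,-.1788,.048,-1.7)"
```

```text
eef_pos: [0.4704, -0.1792, 0.1795]
force: [0.0, 0.6, -1.6]
gripper_force: 54.8
eef_pos: [0.4711, -0.1787, 0.1499]
force: [0.1, 0.3, -1.5]
gripper_force: 54.8
[237.99712442  42.92179286]
[395.46782699  43.10795091]
t 42.1 pos [ 0.4711 -0.1787  0.1498] yang -1.7 -> shift cm [-1.000e-02 -6.000e-02  1.018e+01] turn -0.0 q7 0.52 w 0.717 gf 54.8 F [ 0.6 -0.2 -1.8]
```

View pics/c11.png

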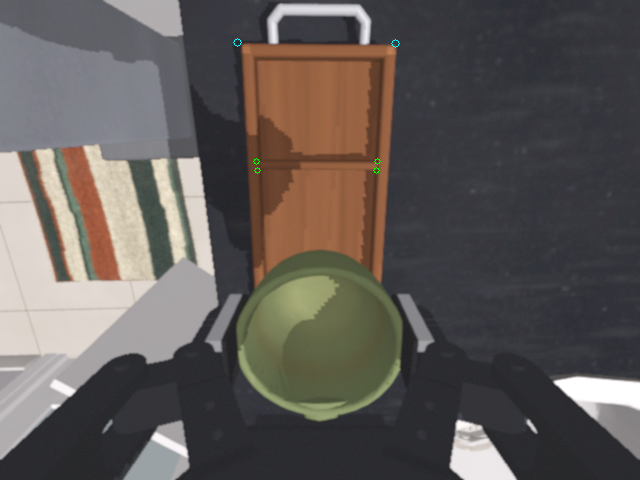

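The tray outline agrees with the model to about 3 px: corners at (243,47) and (395,45), partition at row ~165. I'll lower the cup.

```bash
python3 -m jog '[[0,0.1,2,0],[0,0.1,4,0],[0,0.1,6,0],[0,0.1,7.5,0],[0,0.1,8.5,0],[0,0.1,9.3,0],[0,0.1,9.8,0],[0,0.1,10,0],[0,0.1,10.1,0],[0,0.1,10.2,0]]'| grep -E "eef|force"; python3 -m jog '[[0,0,0.05,0],[0,0,0.1,0],[0,0,0.15,0],[0,0,0.15,0],[0,0,0.15,0],[0,0,0.15,0],[0,0,0.15,0],[0,0,0.15,0],[0,0,0.15,0],[0,0,0.15,0]]'| grep -E "eef|force"
```

```text
eef_pos: [0.4723, -0.1788, 0.048]
force: [-0.3, 0.8, -2.1]
gripper_force: 54.7
eef_pos: [0.4722, -0.1788, 0.0468]
force: [-1.0, 1.0, 5.7]
gripper_force: 55.3
```

```bash
python3 -m jog '[[0,0,0,0],[0,0,0,0],[0,0,0,0],[0,0,0,0],[0,0,0,0],[0,0,-0.5,0],[0,0,-3,0],[0,0,-7,0],[0,0,-11,0],[0,0,-15,0]]' -1 | grep -E "eef|force"; python3 -c "
from h import *
im,ci=snap('wrist','w12')
hsv=cv2.cvtColor(im,cv2.COLOR_RGB2HSV)
m=cv2.inRange(hsv,(25,60,30),(50,255,255)); m[:100]=0; m[:,:230]=0; m[:,410:]=0
c=max(cv2.findContours(m,0,1)[0],key=cv2.contourArea); print(cv2.boundingRect(c))
full=np.zeros_like(m); cv2.drawContours(full,[c],-1,255,-1)
body=cv2.morphologyEx(full,cv2.MORPH_OPEN,cv2.getStructuringElement(2,(41,41)))
b=max(cv2.findContours(body,0,1)[0],key=cv2.contourArea);(u,v),q=cv2.minEnclosingCircle(b);P=ray(ci,u,v,.058);print('bowl',u,v,P,2*q)
d=cv2.subtract(full,cv2.dilate(body,np.ones((3,3))));h=max(cv2.findContours(d,0,1)[0],key=cv2.contourArea);M=cv2.moments(h);x,y=M['m10']/M['m00'],M['m01']/M['m00'];H=ray(ci,x,y,.041);print('handle',x,y,H,np.degrees(np.arctan2(*(H-P)[[1,0]])))
go(.602,.2636,.2,6.2)"
```

```text
eef_pos: [0.4718, -0.1788, 0.1978]
force: [0.9, 0.5, 0.5]
gripper_force: 0.0
(278, 190, 83, 106)
bowl 318.9632568359375 230.71725463867188 [ 0.47264201 -0.17865335  0.058     ] 82.75094604492188
handle 319.66551126516464 283.1432697862507 [ 0.4717553 -0.2310379  0.041    ] -90.969744910237
t 45.9 pos [ 0.4742 -0.1802  0.2023] yang -1.8 -> shift cm [44.76 11.37  0.28] turn -8.0 q7 0.46 w 1.005 gf 0.0 F [ 1.9 -1.4  3. ]
```

The cup stands in the long bay with its handle at -91°, against -91.7° for the tray. The brown jar is next.

```bash
python3 -m jog '[[2.5,0.7,0,0],[8,2,0,0],[13.5,3.5,0,0],[19,4.8,0,0],[24.5,6.2,0,0],[30,7.6,0,0],[35.5,9,0,0],[40.5,10.3,0,0],[43.5,11.1,0,0],[44.8,11.4,0,0]]'| grep -E "eef|force"; python3 -m jog '[[0,0,0,0],[0,0,0,0],[0,0,0,0],[0,0,0,0],[0,0,0,0],[0,0,0,0],[0,0,0,0],[0,0,0,0],[0,0,0,0],[0,0,0,0]]'| grep -E "eef|force";python3 -c "
from h import *
im,ci=snap('wrist','w13')
print(proj(ci,(.602,.2636,.105)))
hsv=cv2.cvtColor(im,cv2.COLOR_RGB2HSV)
m=cv2.inRange(hsv,(8,120,60),(24,255,255)); m[:,:200]=0;m[:,440:]=0;m[:150]=0;m[320:]=0
m=cv2.morphologyEx(m,cv2.MORPH_OPEN,np.ones((3,3))); m=cv2.morphologyEx(m,cv2.MORPH_CLOSE,np.ones((15,15)))
for c in cv2.findContours(m,0,1)[0]:
  if cv2.contourArea(c)>300:(u,v),q=cv2.minEnclosingCircle(c);P=ray(ci,u,v,.105);print(cv2.boundingRect(c),u,v,q,P,np.linalg.norm(ray(ci,u+q,v,.105)-ray(ci,u-q,v,.105)))
go(.602,.2636,.0735,-1.7)"
```

```text
eef_pos: [0.5993, 0.2677, 0.1959]
force: [0.1, -0.2, -0.8]
gripper_force: 0.0
eef_pos: [0.5994, 0.2656, 0.1963]
force: [0.5, 0.1, 0.1]
gripper_force: 0.0
[321.80814136 255.01112722]
(290, 221, 66, 62) 322.3006896972656 250.5221405029297 33.15506362915039 [0.6023982  0.26667459 0.105     ] 0.04277895960414279
t 48.45 pos [0.5995 0.2656 0.1963] yang -1.7 -> shift cm [-0.19  0.26 12.28] turn -0.0 q7 -0.27 w 1.001 gf 0.0 F [-0.2 -0.1  0.2]
```

```bash
python3 -m jog '[[0,0.27,2,0],[0,0.27,4.5,0],[0,0.27,7,0],[0,0.27,9,0],[0,0.27,11,0],[0,0.27,12,0],[0,0.27,12.3,0],[0,0.27,12.3,0],[0,0.27,12.3,0],[0,0.27,12.3,0]]'| grep -E "eef|force"; python3 -m jog '[[0,0,0,0],[0,0,0,0],[0,0,0,0],[0,0,0,0],[0,0,0,0],[0,0,0,0],[0,0,0,0],[0,0,0,0],[0,0,0,0],[0,0,0,0]]' 1 50| grep -E "eef|force|width"; python3 -m jog '[[0,0,-0.5,0],[0,0,-1,0],[0,0,-2,0],[0,0,-4,0],[0,0,-7,0],[0,0,-10,0],[0,0,-13,0],[0,0,-15,0],[0,0,-15.5,0],[0,0,-15.5,0]]'| grep -E "eef|force|width"; python3 -c "
from h import *
go(.474,-.0918,.229,-1.7)"
```

```text
eef_pos: [0.6025, 0.2657, 0.0739]
force: [-0.2, 0.1, -0.2]
gripper_force: 0.0
eef_pos: [0.6021, 0.2656, 0.0735]
force: [-3.3, -0.3, 5.1]
grip_width: 0.499
gripper_force: 50.6
eef_pos: [0.6019, 0.2656, 0.228]
force: [0.5, 0.3, -1.2]
grip_width: 0.495
gripper_force: 50.8
t 52.2 pos [0.6019 0.2656 0.228 ] yang -1.7 -> shift cm [-36.1  -11.71  -0.09] turn -0.0 q7 -0.29 w 0.495 gf 50.8 F [ 0.5  0.3 -1.2]
```

```bash
python3 -m jog '[[-1.5,-0.5,0,0],[-5.5,-1.8,0,0],[-10.5,-3.4,0,0],[-15.5,-5,0,0],[-20.5,-6.6,0,0],[-25.5,-8.3,0,0],[-30,-9.7,0,0],[-33.5,-10.9,0,0],[-35.5,-11.5,0,0],[-36.1,-11.7,0,0]]'| grep -E "eef|force"; python3 -m jog '[[0,0,0,0],[0,0,0,0],[0,0,0,0],[0,0,2,0],[0,0,4,0],[0,0,6,0],[0,0,8,0],[0,0,9,0],[0,0,9,0],[0,0,9,0]]'| grep -E "eef|force"; python3 -c "
from h import *
snap('wrist','w14')
go(.474,-.0918,.0795,-1.7)"
```

```text
eef_pos: [0.4727, -0.0937, 0.2277]
force: [0.1, 1.1, -0.6]
gripper_force: 50.9
eef_pos: [0.4749, -0.0918, 0.1389]
force: [-0.1, 0.1, -1.8]
gripper_force: 50.9
t 54.75 pos [ 0.475  -0.0918  0.139 ] yang -1.7 -> shift cm [-0.01 -0.11  5.95] turn -0.0 q7 0.36 w 0.501 gf 50.9 F [ 0.9  0.4 -1.7]
```

```bash
python3 -m jog '[[0,-0.1,1,0],[0,-0.1,2,0],[0,-0.1,3,0],[0,-0.1,4,0],[0,-0.1,4.6,0],[0,-0.1,5.1,0],[0,-0.1,5.5,0],[0,-0.1,5.7,0],[0,-0.1,5.8,0],[0,-0.1,5.9,0]]'| grep -E "eef|force"; python3 -m jog '[[0,0,0.05,0],[0,0,0.1,0],[0,0,0.15,0],[0,0,0.15,0],[0,0,0.15,0],[0,0,0.15,0],[0,0,0.15,0],[0,0,0.15,0],[0,0,0.15,0],[0,0,0.15,0]]'| grep -E "eef|force"
```

```text
eef_pos: [0.4735, -0.0918, 0.0794]
force: [-1.8, 0.1, 9.4]
gripper_force: 51.5
eef_pos: [0.4736, -0.0919, 0.0793]
force: [-6.2, 1.9, 21.8]
gripper_force: 52.8
```

Contact with the floor is firm. I'll release, rise, move the arm clear and check everything numerically.

```bash
python3 -m jog '[[0,0,0,0],[0,0,0,0],[0,0,0,0],[0,0,0,0],[0,0,0,0],[0,0,-0.5,0],[0,0,-3,0],[0,0,-7,0],[0,0,-11,0],[0,0,-14,0]]' -1 | grep -E "eef|force"; python3 -c "
from h import *
im,ci=snap('wrist','w15')
hsv=cv2.cvtColor(im,cv2.COLOR_RGB2HSV)
m=cv2.inRange(hsv,(10,120,60),(24,255,255)); m[:,:200]=0;m[:,440:]=0;m[:100]=0;m[380:]=0
m=cv2.morphologyEx(m,cv2.MORPH_OPEN,np.ones((3,3)))
for c in cv2.findContours(m,0,1)[0]:
  if cv2.contourArea(c)>150:(u,v),q=cv2.minEnclosingCircle(c);print(cv2.boundingRect(c),u,v,q,ray(ci,u,v,.111))
print('expect',proj(ci,(.4735,-.0918,.111)))
go(.6,-.35,.25,-1.7)"
python3 -m jog '[[0,0,0,0],[-3,2,-1,0],[-7,4,-2,0],[-11,6,-3,0],[-15,8,-4,0],[-19,9,-4,0],[-23,10,-4,0],[-25,10,-4,0],[-26,10,-4,0],[-26,10,-4,0]]'| grep -E "time|eef|force"
```

```text
eef_pos: [0.4736, -0.092, 0.2197]
force: [0.8, -0.2, 0.6]
gripper_force: 0.0
(265, 167, 108, 200) 317.552978515625 265.04254150390625 110.30850982666016 [ 0.47307574 -0.1078956   0.111     ]
expect [317.46377689 243.42020764]
t 58.55 pos [ 0.4754 -0.0926  0.2227] yang -1.8 -> shift cm [-25.34  13.27  -2.68] turn -0.1 q7 0.24 w 1.002 gf 0.0 F [ 2.8 -1.   1.8]
time: 59.8
eef_pos: [0.5652, -0.3543, 0.2573]
force: [0.2, -0.6, 0.1]
gripper_force: 0.0
```

```bash
python3 -c "
from h import *
im,ci=snap('top','t16'); im=cv2.cvtColor(im,4); im0,_=load('top0'); s,cs=snap('scene','s16')
hsv=cv2.cvtColor(im,40)
def b(n,lo,hi,z,X):
  u,v=proj(ci,X); m=cv2.inRange(hsv,lo,hi); k=np.zeros_like(m); k[int(v)-22:int(v)+22,int(u)-22:int(u)+22]=m[int(v)-22:int(v)+22,int(u)-22:int(u)+22]
  L=cv2.findContours(k,0,1)[0]
  if not L: print(n,'none');return
  c=max(L,key=cv2.contourArea);(a,d),q=cv2.minEnclosingCircle(c);print(n,cv2.contourArea(c),(round(a),round(d)),round(q,1),ray(ci,a,d,z).round(4)[:2],'exp',X[:2])
b('red',(0,150,100),(8,255,255),.113,(.46,.1255,.113))
b('green',(45,80,30),(85,255,255),.114,(.467,.07,.114))
b('cup',(25,60,30),(50,255,255),.058,(.4722,-.1788,.058))
b('brownlabel',(45,80,30),(85,255,255),.111,(.4735,-.0918,.111))
b('salt',(0,0,120),(180,60,255),.095,(.452,.176,.095))
b('tin',(18,50,120),(35,200,255),.08,(.4435,.2727,.08))
w=np.s_[185:225,315:350]; print('glass diff',cv2.absdiff(im[w],im0[w]).mean())
hs=cv2.cvtColor(s,41)
for n,X,lo,hi in(('red',(.46,.1255,.103),(0,150,60),(8,255,255)),('green',(.467,.07,.104),(50,80,30),(90,255,255)),('brown',(.4735,-.0918,.101),(5,60,20),(25,255,120))):
  u,v=proj(cs,X).astype(int); m=cv2.inRange(hs[v-18:v+18,u-14:u+14],lo,hi); ys,xs=np.nonzero(m); print(n,'scene exp',u,v,'got',u-14+xs.mean(),v-18+ys.mean(),len(xs))
o=r.get_obs();print(o['time'],abs(o['joint_velocities']).max())"
```

```text
red 419.5 (273, 280) 12.3 [0.4609 0.1231] exp (0.46, 0.1255)
green 434.5 (304, 276) 12.3 [0.4671 0.0668] exp (0.467, 0.07)
cup 878.5 (433, 275) 18.7 [ 0.471 -0.182] exp (0.4722, -0.1788)
brownlabel 48.5 (391, 272) 6.8 [ 0.4737 -0.0923] exp (0.4735, -0.0918)
salt 354.0 (249, 287) 11.6 [0.4495 0.1693] exp (0.452, 0.176)
tin 762.5 (198, 288) 20.8 [0.4493 0.2661] exp (0.4435, 0.2727)
glass diff 3.1104761904761906
red scene exp 321 235 got 323.6058394160584 236.68613138686132 274
green scene exp 338 228 got 340.9872340425532 229.50212765957446 235
brown scene exp 386 211 got 387.94642857142856 213.60714285714286 112
59.9 0.00901896647741838
```

```bash
python3 -c "
from h import *
print(r.job_done())"
```

```text
the job is handed in; nothing more can be done
None
```

Both kits are made up and the job was handed in at about 60 s: by the final camera checks every item stands in its place and the glass has not moved; I lifted the green jar a few mm to shift it along the row, because sliding tipped it briefly.

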